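# Pack the tested antenna into its deep bin

## Robot

A 6-joint arm with a two-finger parallel gripper is mounted at the origin on the work surface. World frame = base frame: x ahead of the robot, y to its left, z up, the work surface at z = 0. Lengths are in mm, angles in rad, forces in N, time in s.
With the tool pointing down it reaches from about 200 to 875 mm from the base axis. Payload 3.4 kg.
Tool frame: the origin (TCP) lies at the very end of the fingers, on their centre line; the grasp point (between the pads) lies 19 mm behind it (ctrl.pinch_z is the distance from the TCP to the grasp point, in mm); z points along the fingers, y is the line along which they close (so a half turn about z gives the same grasp; the last joint's range is limited). The gripper opens to 94 mm and grips with 3 to 60 N. Pads are 16 mm wide; open, the fingers measure 119 mm over their backs; the gripper's body (75 mm by 177 mm) begins 78 mm behind the grasp point.
Start: joints at [-1.331, 0.276, 1.505, -0, 1.361, -0.121], TCP at [202.99, -538.016, 205.493] pointing down, gripper open.
Joint ranges: [-2.89, 2.89], [-0.75, 2.08], [0.22, 2.7], [-1.18, 4.32], [0.11, 2.71], [-2.7, 2.7]. Speed limits (rad/s): [2.57, 2.57, 3.14, 3.14, 3.14, 3.14].

## Interface

Orientations are given as [roll, pitch, yaw] about the fixed x, y, z axes, in that order (R = Rz(yaw) Ry(pitch) Rx(roll)).
In Python, from cell import readout, snapshot, camera_model, ctrl gives the robot as it stands.
- The arm moves only by the shell command python3 -m creep 'ROWS' [FORCE]. ROWS is JSON, a list of rows, each an object of numbers: "x", "y", "z": the shift along the world's x, y, z in mm; "rx", "ry", "rz": the turn, a rotation vector about the world's x, y, z in degrees; "claw": the opening, from 0 (shut) to 1 (fully open). In form: [{"x": .., "y": .., "z": .., "rx": .., "ry": .., "rz": .., "claw": ..}, ...]. A call has 1 to 8 rows; each row is the pose to reach, as a shift and turn from the pose commanded when the call began; what a row does not reach only later rows make up. A row lasts 1/12 s, in which the tool goes at most 41.7 mm and 7.16 degrees, less where a joint would pass 70% of its speed; a pose out of reach is approached as far as the arm can. A call with a gripper value outside its range is refused whole. The fingers move at their own pace and stop on an object; FORCE is the grip in N (left out, the last holds). Time passes only in rows, so rows that repeat a pose let the fingers close. It gives the time, the measured TCP pose, the force, the opening and the grip force at its end, in the units of the state.
- readout.get_obs(): the state, without advancing time (a new reading comes with each control period).
- snapshot(name): name is "scene" or "top" or "wrist"; returns the picture (384x512x3 uint8, red, green, blue); there is no depth.
- camera_model(name): a dict with "camera_matrix" (3x3 intrinsics, pixels), "R" (3x3) and "t" (3): a world point X has camera coordinates R X + t; the wrist camera has in their place "T_tool_cam" (4x4, takes a point from camera to tool coordinates, whose origin is the TCP and whose axes are the flange's). Camera axes: x right, y down, z forward; pixel columns grow to the right and rows downward; lengths in mm; the calibration is good to about 2 mm. A picture is of the moment at which its call begins: read the wrist's pose just before it. camera_model takes no time and is no camera call.
- ctrl.sign_off(): hands the job in; it is judged then, once.
The state is a dict: "time_s": time; "q": joint angles; "qd": joint speeds; "tau": joint torques, N m; "ee_pos": TCP position; "eef_rot": TCP orientation; "contact_force": force on the tool from outside, world axes, zero at the start; "ft_torque": the same for the moment, N m; "gripper_width": opening from 0.0 (shut) to 1.0 (fully open); "finger_force": force on a finger pad.
Only numpy, scipy, OpenCV 4.12 (cv2) and the standard library are available. Lean on these libraries where they do the work, as an engineer would, in place of code of your own. Each camera call takes 0.05 s, during which the arm holds its last target. There are 200 camera calls.

## Task

The white antenna on the turntable has passed its test: lift it out of the red jig, stand it on the round blue mat and let go, so that you can take it again by its two black ends. Then lower it gently, right way up, to the bottom of the empty yellow bin and leave it there. Never drop or bang it, and do not disturb the packed antennas or the other loose things on the bench.

Things in the scene. Friction and masses are not known exactly. Their poses are not given: they have to be found in the camera images.
- antenna: the white domed antenna, about 0.18 kg: oval in plan, 62 mm long (its x), 44 mm wide (its y), 46 mm tall, upright sides up to 24 mm, then a rounded dome. Flat 20 mm wide black caps, 26 mm tall, form its two ends (at x = +-31 mm). Origin at the centre of its flat underside, z up. It starts loose in the jig on the turntable, where the jig's red cheeks cover its ends; its long sides are free.
- turntable: the turntable's black foot, 140 mm across, origin on the axis at the bench. On it an aluminium platter, 200 mm across, top 48 mm above the bench, spins freely (nothing holds it).
- jig (a point): top centre of the jig's grey pad, in the platter's middle, 52 mm above the bench; turns with the platter. The antenna stands on it lengthways along x, between two upright red cheeks (6 mm thick, 40 mm wide, top 42 mm above this point), one 4 mm beyond each end of the antenna.
- mat_top (a point): centre of the upper face of the round blue mat, 140 mm across, 4 mm thick, fixed to the bench
- bin_yellow_in (a point): centre of the inner floor of the yellow bin: fixed, open-topped, upright. Inside 125 mm long (this point's x), 54 mm wide (its y), 80 mm deep; walls 5 mm. The inner floor is 11 mm and the rim 91 mm above the bench. It is so narrow that the antenna goes in only lengthways and there is room for fingers only beyond its ends.
- bin_grey1_in (a point): centre of the inner floor of a grey bin, same form as the yellow one, already filled. The three bins stand side by side, 100 mm apart, on one dark steel tray, in any order.
- bin_grey2_in (a point): the same for the other grey bin, already filled
- packed1: a grey antenna, 62 mm long (its x), 44 mm wide (its y), 46 mm tall, already packed in grey bin 1: leave it alone
- packed2: the same, in grey bin 2: leave it alone
- adapter1: a small steel and brass coaxial adapter standing on the bench, 24 mm across, 45 mm tall, origin under its foot: leave it alone
- adapter2: another such adapter: leave it alone
- connector_jar: a pale plastic jar with black lid, 64 mm across, 80 mm tall, origin under its foot: leave it alone
- screwdriver: a red screwdriver lying at the left side of the bench: leave it alone
- bin_yellow: the yellow bin itself; origin at the centre of its underside, 5 mm below its inner floor, outside 135 x 64 x 85 mm
- mat: the blue mat itself, origin at the centre of its underside
Not all that is in view belongs to the job. Of the things shaped like the antenna, the white one is meant.

How it is judged (in metres and radians):
On the way:
1. the antenna stands on the blue mat, upright, let go of and at rest (horizontal distance between antenna and mat_top below 0.065 m and z of antenna in the frame of mat_top between -0.003 and 0.005 m and angle between antenna's own z axis and vertical below 0.12 rad and contact force between the fingers and antenna below 0.05 N and linear speed of antenna below 0.02 m/s), for 0.2 s.
At the end, for the whole second after the job is handed in: the antenna stands on the floor of the yellow bin (underside within 5 mm of the floor, origin within 33 mm of the middle along and 12 mm across), upright within 0.12 rad, let go of and at rest (x of antenna in the frame of bin_yellow_in between -0.033 and 0.033 m and y of antenna in the frame of bin_yellow_in between -0.012 and 0.012 m and z of antenna in the frame of bin_yellow_in between -0.003 and 0.005 m and angle between antenna's own z axis and vertical below 0.12 rad and contact force between the fingers and antenna below 0.05 N and linear speed of antenna below 0.02 m/s); the robot touches nothing.
It fails at once if the antenna is dropped, thrown or knocked flying: it moves faster than 0.4 m/s while the fingers do not touch it (linear speed of antenna above 0.4 m/s and contact force between the fingers and antenna below 0.05 N).
It fails at once if the antenna is banged down or pressed: more than 35 N between it and the yellow bin or the mat (contact force between antenna and bin_yellow above 35 N or contact force between antenna and mat above 35 N).
It fails at once if a packed antenna is moved by more than 10 mm (distance of any of packed1, packed2 from where it was at the start of the episode above 0.01 m).
It fails at once if another loose thing on the bench is moved by more than 20 mm (distance of any of adapter1, adapter2, connector_jar, screwdriver from where it was at the start of the episode above 0.02 m).
It also fails if it takes over 72 s, if anything falls off the work surface, if the arm or the gripper's body presses on something with over 40 N, if the wrist force passes 120 N, or if a joint passes its speed limit or range.

## Working session

There is one attempt and no reset: what is moved stays moved. The work goes in short steps, Python scripts to look and compute and a shell command to move; the robot and the scene stay as the last step left them, time stands still between calls to the robot, and variables do not carry over. Pictures are saved under pics/ and viewed, at most 12 in all, crops included, and the job is handed in when it is done.

```bash
mkdir -p pics; ls; python3 - <<'E'
from cell import readout, snapshot, camera_model, ctrl
import cv2,numpy as np
print(readout.get_obs(), ctrl.pinch_z)
ims=[]
for n in ["scene","top"]:
    im=snapshot(n)[:,:,::-1]; cv2.imwrite(f"pics/raw_{n}.png",im); print(n,{k:np.round(v,3).tolist() for k,v in camera_model(n).items() if k!='x'})
    cv2.imwrite(f"pics/{n}1.png",cv2.resize(im,(800,600),interpolation=cv2.INTER_CUBIC))
E
```

```text
pics
{'time_s': 0.0, 'q': array([-1.33100681e+00,  2.76565440e-01,  1.50609099e+00, -1.59027404e-05,
        1.36069555e+00, -1.21000429e-01]), 'qd': array([-0.00055812,  0.00034529, -0.00121518,  0.00121698, -0.00110845,
        0.00126194]), 'tau': array([ 1.64171994e-03, -4.04572678e+01, -2.37229443e+01,  7.03824637e-02,
        3.44818714e-02, -1.30159292e-04]), 'ee_pos': array([ 202.83911732, -537.44225668,  204.63839097]), 'eef_rot': array([-3.13984431e+00, -1.96926596e-04,  3.60793103e-01]), 'contact_force': array([-0.02789792, -0.4783792 , -0.18258218]), 'ft_torque': array([-0.0035997 ,  0.00477447,  0.02502985]), 'finger_force': 0.0, 'gripper_width': 0.9995179141909005} 18.8
scene {'camera_matrix': [[410.778, 0.0, 250.336], [0.0, 410.778, 185.549], [0.0, 0.0, 1.0]], 'R': [[0.143, 0.99, -0.012], [0.678, -0.107, -0.727], [-0.721, 0.096, -0.687]], 't': [-182.229, -289.607, 1689.295]}
top {'camera_matrix': [[380.184, 0.0, 251.337], [0.0, 380.184, 197.832], [0.0, 0.0, 1.0]], 'R': [[-0.011, -1.0, -0.005], [-0.994, 0.011, -0.108], [0.108, 0.004, -0.994]], 't': [115.338, 529.881, 1121.778]}
```

View pics/scene1.png

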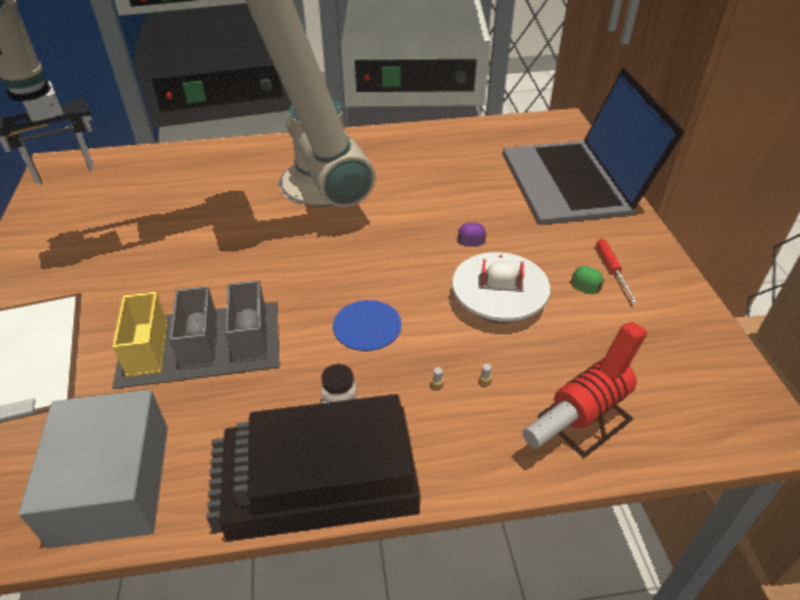

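View pics/top1.png

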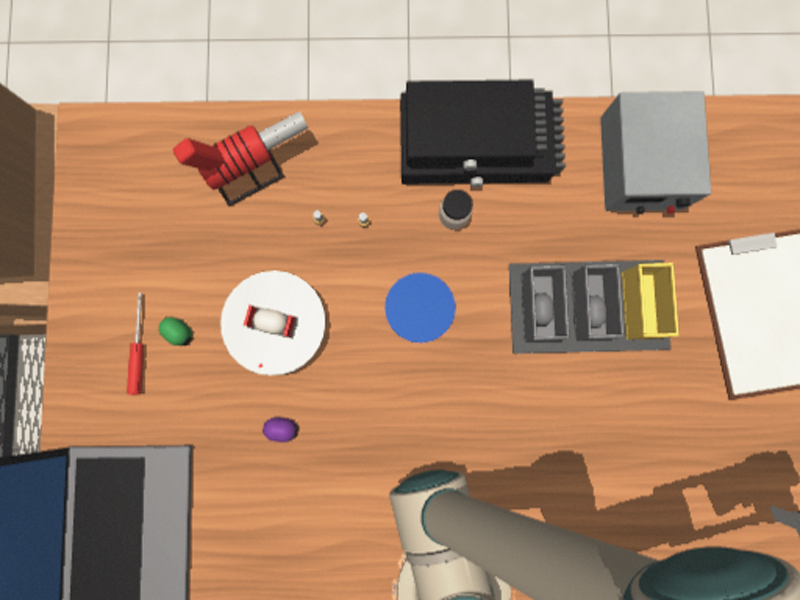

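Scene (800x600): the white platter with red cheeks is at (500,280), the mat at (367,325), and the yellow bin at (140,333). Top: platter (273,322), mat (420,307), yellow bin (652,300). Antenna-like candidates in the top view: white in the red jig (269,320), green (175,331), purple (280,429), grey in the bins (542,307) and (597,305). The white one between the red cheeks fits the description. I'll measure it and confirm it in a crop.

```bash
cat > h.py <<'E'
import cv2,numpy as np
from cell import readout,snapshot,camera_model,ctrl
from scipy.spatial.transform import Rotation as Ro
def cam(n,o=None):
    m=camera_model(n);K=np.array(m["camera_matrix"])
    if n!="wrist": return K,np.array(m["R"]),np.array(m["t"])
    o=o or readout.get_obs(); T=np.eye(4);T[:3,:3]=Ro.from_euler("xyz",o["eef_rot"]).as_matrix();T[:3,3]=o["ee_pos"]
    C=np.linalg.inv(T@np.array(m["T_tool_cam"])); return K,C[:3,:3],C[:3,3]
def ray(c,uv):
    K,R,t=c; d=R.T@np.linalg.inv(K)@[*uv,1]; return -R.T@t,d/np.linalg.norm(d)
def plane(c,uv,z):
    o,d=ray(c,uv); return o+d*(z-o[2])/d[2]
def tri(c1,u1,c2,u2):
    P=[c[0]@np.c_[c[1],c[2]] for c in (c1,c2)]
    X=cv2.triangulatePoints(*P,np.float64(u1).reshape(2,1),np.float64(u2).reshape(2,1)); return (X[:3]/X[3]).ravel()
def proj(c,X): p=c[0]@(c[1]@np.array(X)+c[2]); return p[:2]/p[2]
def blobs(im,lo,hi,amin=15):
    h=cv2.cvtColor(im,cv2.COLOR_BGR2HSV); lo,hi=np.array(lo),np.array(hi)
    m=cv2.inRange(h,lo,hi) 
    if lo[0]>hi[0]: m=cv2.inRange(h,np.array([0,*lo[1:]]),hi)|cv2.inRange(h,lo,np.array([180,*hi[1:]]))
    cs,_=cv2.findContours(m,cv2.RETR_EXTERNAL,cv2.CHAIN_APPROX_NONE)
    return sorted([c for c in cs if cv2.contourArea(c)>=amin],key=lambda c:-cv2.contourArea(c))
def cen(c): M=cv2.moments(c); return np.array([M["m10"],M["m01"]])/M["m00"]
E
python3 - <<'E'
from h import *
np.set_printoptions(precision=1,suppress=True)
I={n:cv2.imread(f"pics/raw_{n}.png") for n in("scene","top")}; C={n:cam(n) for n in I}
R={"red":([172,130,60],[6,255,255]),"blue":([110,140,60],[125,255,255]),"yel":([22,130,60],[32,255,255])}
for k,(lo,hi) in R.items():
    for n in I:
        for c in blobs(I[n],lo,hi)[:6]:
            r=cv2.minAreaRect(c); print(k,n,cen(c),cv2.contourArea(c),r)
def ell(n,k):
    return np.array(cv2.fitEllipse(blobs(I[n],*R[k])[0])[0])
m=[ell(n,"blue") for n in("top","scene")]
print("mat tri",tri(C["top"],m[0],C["scene"],m[1]),"plane4",plane(C["top"],m[0],4),plane(C["scene"],m[1],4))
for n in I:
    for c in blobs(I[n],[0,0,170],[180,45,255],1500)[:3]:
        e=cv2.fitEllipse(cv2.convexHull(c)); print("white",n,e,plane(C[n],e[0],48))
cs=I["top"][170:245,135:215]; a=cv2.resize(cs,None,fx=6,fy=6,interpolation=cv2.INTER_CUBIC)
b=cv2.resize(I["top"][155:235,315:450],(0,0),fx=2.3,fy=2.3,interpolation=cv2.INTER_CUBIC)
o=np.zeros((450,800,3),np.uint8);o[:450,:480]=a;o[:b.shape[0],485:485+b.shape[1]]=b[:,:315];cv2.imwrite("pics/crop1.png",o)
E
```

```text
red scene [386.7 242. ] 1598.0 ((389.00006103515625, 241.50003051757812), (33.23401641845703, 75.6604232788086), 45.0)
red scene [388.9 163.2] 132.0 ((389.1153869628906, 163.576904296875), (23.690629959106445, 7.069979190826416), 60.2551155090332)
red top [143.1  99.9] 1278.0 ((141.36160278320312, 97.740478515625), (37.52941131591797, 53.82352828979492), 61.92750930786133)
red top [ 86.2 235.7] 262.5 ((86.37159729003906, 235.55447387695312), (9.294364929199219, 33.37238693237305), 3.5763344764709473)
red top [184.7 208.3] 42.5 ((184.67648315429688, 208.29412841796875), (4.365641117095947, 12.854387283325195), 14.03624439239502)
red top [159.4 201.9] 40.0 ((159.4541473388672, 201.9862518310547), (4.50178337097168, 12.355958938598633), 16.699243545532227)
blue scene [234.4 207.9] 948.5 ((234.5, 208.0), (30.0, 41.0), 90.0)
blue top [286.9 189.9] 21.5 ((285.8999938964844, 188.3000030517578), (21.0190372467041, 4.0249223709106445), 63.43495178222656)
yel scene [ 89.9 211. ] 449.0 ((88.35172271728516, 211.77932739257812), (31.059009552001953, 51.15602111816406), 4.763641834259033)
yel scen
[... 254 characters left out ...]
   2.1   4. ] [544.1  54.4   4. ]
white scene ((20.635231018066406, 224.75210571289062), (61.286170959472656, 88.3364486694336), 17.269859313964844) [ 556.3 -574.2   48. ]
white scene ((320.3946228027344, 182.3136749267578), (41.35606002807617, 62.024269104003906), 97.60726165771484) [516.4 336.8  48. ]
white top ((257.64959716796875, 28.42413330078125), (230.38632202148438, 529.9967651367188), 92.3417739868164) [1061.9   83.8   48. ]
white top ((488.53033447265625, 199.294921875), (84.4388198852539, 111.85488891601562), 166.2457275390625) [ 516.7 -594.1   48. ]
white top ((174.2809295654297, 206.28382873535156), (65.83866882324219, 67.05768585205078), 42.266510009765625) [506.4 338.7  48. ]
```

View pics/crop1.png

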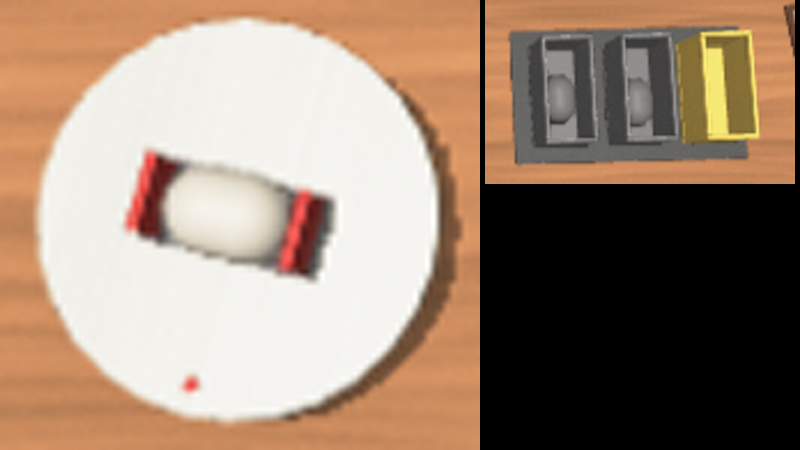

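The crop confirms it: the white dome stands between the red cheeks at about (222,212), and the yellow bin on the right is empty. I'll move above the turntable and look with the wrist camera.

```bash
python3 - <<'E'
from h import *
np.set_printoptions(precision=2,suppress=True)
print(camera_model("wrist"))
c=cam("top");a=plane(c,[159.45,202],90);b=plane(c,[184.7,208.3],90);print(a,b,(a+b)/2,np.degrees(np.arctan2(*(a-b)[1::-1])))
E
python3 -m creep '[{"x":10,"y":35,"z":20,"rz":7},{"x":20,"y":70,"z":35,"rz":14},{"x":30,"y":110,"z":45,"rz":21},{"x":45,"y":150,"z":50,"rz":28},{"x":60,"y":190,"z":50,"rz":35},{"x":75,"y":230,"z":50,"rz":42},{"x":90,"y":270,"z":50,"rz":48},{"x":105,"y":310,"z":50,"rz":55}]' 10
python3 -m creep '[{"x":15,"y":38},{"x":30,"y":76},{"x":45,"y":114},{"x":60,"y":152},{"x":75,"y":190},{"x":90,"y":228},{"x":105,"y":266},{"x":120,"y":304}]'
```

```text
{'camera_matrix': array([[294.23,   0.  , 252.49],
       [  0.  , 294.23, 193.78],
       [  0.  ,   0.  ,   1.  ]]), 'T_tool_cam': array([[  -0.  ,   -0.96,   -0.28,   82.3 ],
       [   1.  ,   -0.  ,    0.  ,    0.63],
       [  -0.  ,   -0.28,    0.96, -180.14],
       [   0.  ,    0.  ,    0.  ,    1.  ]])}
[515.49 372.64  90.  ] [496.56 300.07  90.  ] [506.03 336.36  90.  ] 75.3817512344086validation failed for argument at $[0]...
validation failed for argument at $[0]...
```

```bash

python3 -m creep '[{"x":10,"y":35,"z":20,"rx":0,"ry":0,"rz":7,"claw":1},{"x":20,"y":70,"z":35,"rx":0,"ry":0,"rz":14,"claw":1},{"x":30,"y":110,"z":45,"rx":0,"ry":0,"rz":21,"claw":1},{"x":45,"y":150,"z":50,"rx":0,"ry":0,"rz":28,"claw":1},{"x":60,"y":190,"z":50,"rx":0,"ry":0,"rz":35,"claw":1},{"x":75,"y":230,"z":50,"rx":0,"ry":0,"rz":42,"claw":1},{"x":90,"y":268,"z":50,"rx":0,"ry":0,"rz":48,"claw":1},{"x":105,"y":305,"z":50,"rx":0,"ry":0,"rz":55,"claw":1}]' 10
python3 -m creep '[{"x":15,"y":38,"z":0,"rx":0,"ry":0,"rz":0,"claw":1},{"x":30,"y":76,"z":0,"rx":0,"ry":0,"rz":0,"claw":1},{"x":45,"y":114,"z":0,"rx":0,"ry":0,"rz":0,"claw":1},{"x":60,"y":152,"z":0,"rx":0,"ry":0,"rz":0,"claw":1},{"x":75,"y":190,"z":0,"rx":0,"ry":0,"rz":0,"claw":1},{"x":90,"y":228,"z":0,"rx":0,"ry":0,"rz":0,"claw":1},{"x":105,"y":266,"z":0,"rx":0,"ry":0,"rz":0,"claw":1},{"x":120,"y":304,"z":0,"rx":0,"ry":0,"rz":0,"claw":1}]'
```

```text
time_s: 0.77
ee_pos: [307.3, -232.4, 255.3]
eef_rot: [3.141, -0.0, 1.325]
contact_force: [1.1, -0.6, 0.2]
gripper_width: 1.001
finger_force: 0.0
time_s: 1.43
ee_pos: [427.3, 71.6, 255.4]
eef_rot: [3.141, 0.0, 1.321]
contact_force: [1.0, -1.6, 0.1]
gripper_width: 1.0
finger_force: 0.0
```

```bash

python3 -m creep '[{"x":11,"y":38,"z":0,"rx":0,"ry":0,"rz":0,"claw":1},{"x":22,"y":76,"z":0,"rx":0,"ry":0,"rz":0,"claw":1},{"x":33,"y":114,"z":0,"rx":0,"ry":0,"rz":0,"claw":1},{"x":44,"y":150,"z":0,"rx":0,"ry":0,"rz":0,"claw":1},{"x":55,"y":185,"z":0,"rx":0,"ry":0,"rz":0,"claw":1},{"x":66,"y":220,"z":0,"rx":0,"ry":0,"rz":0,"claw":1},{"x":70,"y":230,"z":0,"rx":0,"ry":0,"rz":0,"claw":1},{"x":70,"y":230,"z":0,"rx":0,"ry":0,"rz":0,"claw":1}]'
python3 - <<'E'
from h import *
import pickle
o=readout.get_obs(); im=snapshot("wrist")[:,:,::-1]; cv2.imwrite("pics/w1.png",im); pickle.dump(cam("wrist",o),open("w1.pkl","wb"))
for c in blobs(im,[172,130,60],[6,255,255]): print(cv2.contourArea(c),cv2.minAreaRect(c))
E
```

```text
time_s: 2.1
ee_pos: [497.7, 301.8, 254.1]
eef_rot: [-3.14, 0.0, 1.324]
contact_force: [-0.1, -0.2, 0.2]
gripper_width: 1.002
finger_force: 0.0
366.5 ((492.00006103515625, 8.499998092651367), (11.62755298614502, 41.59086227416992), 63.43495178222656)
314.5 ((497.50006103515625, 22.00000762939453), (12.074767112731934, 35.7770881652832), 63.43495178222656)
295.0 ((253.0, 176.5), (11.0, 32.0), 90.0)
211.0 ((500.60345458984375, 36.25863265991211), (11.32741641998291, 26.925827026367188), 68.19859313964844)
186.5 ((254.0, 114.0), (6.0, 34.0), 90.0)
121.0 ((503.85137939453125, 49.891902923583984), (9.557791709899902, 17.718673706054688), 72.89727020263672)
101.5 ((475.5, 4.0), (8.0, 23.0), 90.0)
82.5 ((506.0, 65.0), (16.0, 10.0), 90.0)
17.0 ((187.5, 143.0), (4.0, 5.0), 90.0)
```

View pics/w1.png

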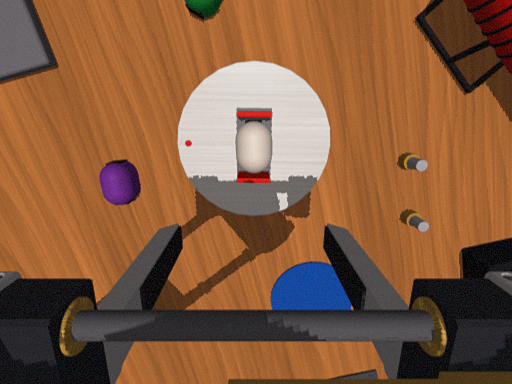

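The wrist view shows the antenna at (254,147), well aligned, with the cheeks at (254,114) and (253,176). I'll take a second wrist position for the triangulation.

```bash

python3 -m creep '[{"x":4,"y":18,"z":-15,"rx":0,"ry":0,"rz":0,"claw":1},{"x":8,"y":36,"z":-30,"rx":0,"ry":0,"rz":0,"claw":1},{"x":8,"y":36,"z":-30,"rx":0,"ry":0,"rz":0,"claw":1},{"x":8,"y":36,"z":-30,"rx":0,"ry":0,"rz":0,"claw":1},{"x":8,"y":36,"z":-30,"rx":0,"ry":0,"rz":0,"claw":1}]'
python3 - <<'E'
from h import *
import pickle
np.set_printoptions(precision=1,suppress=True)
o=readout.get_obs(); im=snapshot("wrist")[:,:,::-1]; cv2.imwrite("pics/w2.png",im); c2=cam("wrist",o);pickle.dump(c2,open("w2.pkl","wb"))
c1=pickle.load(open("w1.pkl","rb"))
im1=cv2.imread("pics/w1.png")
print("tool",o["ee_pos"],o["eef_rot"])
def cheeks(im):
    bs=[b for b in blobs(im,[172,130,60],[6,255,255],60) if abs(cen(b)[0]-253)<40]
    bs=sorted(bs,key=lambda b:cen(b)[1]); r=[]
    for b in bs: r.append(cv2.boundingRect(b))
    return r
A,B=cheeks(im1),cheeks(im);print(A,B)
f=lambda r,e:[r[0]+r[2]/2-.5,(r[1]-.5) if e<0 else r[1]+r[3]-.5]
if len(A)==len(B)==2:
    p=tri(c1,f(A[0],-1),c2,f(B[0],-1)); q=tri(c1,f(A[1],1),c2,f(B[1],1))
    print(p,q,(p+q)/2,np.linalg.norm(p-q),np.degrees(np.arctan2(*(p-q)[1::-1])))
    for c,r in((c1,A),(c2,B)):
        p,q=plane(c,f(r[0],-1),94),plane(c,f(r[1],1),94);print("z94",p,q,(p+q)/2,np.linalg.norm(p-q),np.degrees(np.arctan2(*(p-q)[1::-1])))
# platter centre
for c,i in((c1,im1),(c2,im)):
    b=[b for b in blobs(i,[0,0,90],[180,40,255],3000)][:2]
    for x in b: e=cv2.fitEllipse(cv2.convexHull(x)); print(e,plane(c,e[0],48))
E
```

```text
time_s: 2.57
ee_pos: [505.2, 333.6, 226.2]
eef_rot: [3.141, 0.001, 1.32]
contact_force: [0.5, 0.8, 0.6]
gripper_width: 1.004
finger_force: 0.0
tool [505.2 333.6 226.2] [3.1 0.  1.3]
[(237, 111, 35, 7), (237, 171, 33, 12)] [(236, 140, 37, 10), (236, 200, 36, 17)]
[519.2 377.3  56.6] [498.  297.9  94.4] [508.6 337.6  75.5] 90.40623384524947 75.04671689763848
z94 [519.2 377.6  94. ] [498.  297.8  94. ] [508.6 337.7  94. ] 82.55004800910162 75.08806515450374
z94 [519.9 381.1  94. ] [498.1 297.8  94. ] [509.  339.4  94. ] 86.12393506416909 75.28855418022603
((253.46475219726562, 137.68333435058594), (152.37750244140625, 153.89553833007812), 0.5879862904548645) [510.4 344.5  48. ]
((253.6255340576172, 165.72528076171875), (157.26898193359375, 159.7285614013672), 88.64425659179688) [510.7 345.5  48. ]
```

View pics/w2.png

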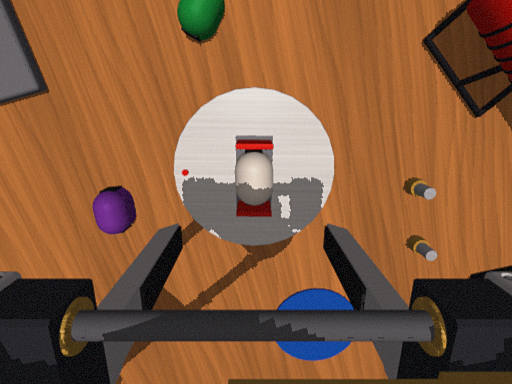

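The second wrist view agrees: antenna at (254,178), cheek tops at z≈94, centre ≈ (508.5,338.5), axis 75°. I'll descend over it.

```bash

python3 -m creep '[{"x":3,"y":4,"z":-30,"rx":0,"ry":0,"rz":-0.5,"claw":1},{"x":3,"y":4,"z":-60,"rx":0,"ry":0,"rz":-0.5,"claw":1},{"x":3,"y":4,"z":-90,"rx":0,"ry":0,"rz":-0.5,"claw":1},{"x":3,"y":4,"z":-115,"rx":0,"ry":0,"rz":-0.5,"claw":1},{"x":3,"y":4,"z":-135,"rx":0,"ry":0,"rz":-0.5,"claw":1},{"x":3,"y":4,"z":-150,"rx":0,"ry":0,"rz":-0.5,"claw":1},{"x":3,"y":4,"z":-162,"rx":0,"ry":0,"rz":-0.5,"claw":1},{"x":3,"y":4,"z":-170,"rx":0,"ry":0,"rz":-0.5,"claw":1}]' 12
python3 -m creep '[{"x":0,"y":0,"z":-1,"rx":0,"ry":0,"rz":0,"claw":0.85},{"x":0,"y":0,"z":-1,"rx":0,"ry":0,"rz":0,"claw":0.75},{"x":0,"y":0,"z":-1,"rx":0,"ry":0,"rz":0,"claw":0.65},{"x":0,"y":0,"z":-1,"rx":0,"ry":0,"rz":0,"claw":0.58},{"x":0,"y":0,"z":-1,"rx":0,"ry":0,"rz":0,"claw":0.52},{"x":0,"y":0,"z":-1,"rx":0,"ry":0,"rz":0,"claw":0.48},{"x":0,"y":0,"z":-1,"rx":0,"ry":0,"rz":0,"claw":0.44},{"x":0,"y":0,"z":-1,"rx":0,"ry":0,"rz":0,"claw":0.4}]'
```

```text
time_s: 3.28
ee_pos: [508.3, 338.1, 55.3]
eef_rot: [-3.142, 0.001, 1.311]
contact_force: [0.4, 0.9, -0.3]
gripper_width: 1.001
finger_force: 0.0
time_s: 3.95
ee_pos: [508.4, 339.6, 54.7]
eef_rot: [3.141, -0.0, 1.312]
contact_force: [-1.4, 1.2, 0.9]
gripper_width: 0.469
finger_force: 8.0
```

```bash

python3 -m creep '[{"x":0,"y":0,"z":0,"rx":0,"ry":0,"rz":0,"claw":0.3},{"x":0,"y":0,"z":0,"rx":0,"ry":0,"rz":0,"claw":0.3},{"x":0,"y":0,"z":3,"rx":0,"ry":0,"rz":0,"claw":0.3},{"x":0,"y":0,"z":10,"rx":0,"ry":0,"rz":0,"claw":0.3},{"x":0,"y":0,"z":22,"rx":0,"ry":0,"rz":0,"claw":0.3},{"x":0,"y":0,"z":36,"rx":0,"ry":0,"rz":0,"claw":0.3},{"x":0,"y":0,"z":50,"rx":0,"ry":0,"rz":0,"claw":0.3},{"x":0,"y":0,"z":65,"rx":0,"ry":0,"rz":0,"claw":0.3}]' 16
python3 -m creep '[{"x":0,"y":0,"z":20,"rx":0,"ry":0,"rz":0,"claw":0.3},{"x":0,"y":0,"z":35,"rx":0,"ry":0,"rz":0,"claw":0.3},{"x":0,"y":0,"z":45,"rx":0,"ry":0,"rz":0,"claw":0.3},{"x":0,"y":0,"z":45,"rx":0,"ry":0,"rz":0,"claw":0.3}]'
python3 - <<'E'
from h import *
np.set_printoptions(precision=1,suppress=True)
o=readout.get_obs(); c=cam("wrist",o); w=snapshot("wrist")[:,:,::-1].copy(); cv2.imwrite("pics/w3.png",w); print(o["ee_pos"])
I={n:cv2.imread(f"pics/raw_{n}.png") for n in("scene","top")}; C={n:cam(n) for n in I}
E={}
for n in I:
    b=blobs(I[n],[105,120,40],[130,255,255],300)
    for x in b:
        e=cv2.fitEllipse(cv2.convexHull(x)); print(n,e)
        if abs(e[0][0]-{"top":268,"scene":234}[n])<15: E[n]=np.array(e[0])
print(tri(C["top"],E["top"],C["scene"],E["scene"]),[plane(C[n],E[n],4) for n in E])
b=blobs(w,[105,120,40],[130,255,255],300)
for x in b: e=cv2.fitEllipse(cv2.convexHull(x)); print("wrist",e,plane(c,e[0],4))
E
```

```text
time_s: 4.62
ee_pos: [508.0, 339.2, 120.0]
eef_rot: [-3.141, 0.001, 1.312]
contact_force: [0.0, -0.2, -1.7]
gripper_width: 0.469
finger_force: 15.9
time_s: 4.95
ee_pos: [509.6, 340.2, 167.1]
eef_rot: [3.138, -0.003, 1.312]
contact_force: [0.2, 0.5, -2.9]
gripper_width: 0.47
finger_force: 15.9
[509.6 340.2 167.1]
scene ((43.950927734375, 27.59600830078125), (45.96491241455078, 137.26846313476562), 154.72189331054688)
scene ((404.0543212890625, 83.01036834716797), (48.74959945678711, 66.71717071533203), 179.63526916503906)
scene ((234.44947814941406, 207.79067993164062), (30.825414657592773, 42.20106887817383), 86.7703628540039)
top ((19.134593963623047, 339.286376953125), (56.88823699951172, 111.63125610351562), 4.242262840270996)
top ((268.3731994628906, 196.5972442626953), (43.449092864990234, 43.99446105957031), 94.43883514404297)
[537.7  55.7  -2.3] [array([543.6,  54.6,   4. ]), array([537.1,  56.8,   4. ])]
wrist ((296.1212463378906, 363.5671081542969), (42.45473861694336, 64.99365234375), 167.3390655517578) [501.8  56.8   4. ]
```

View pics/w3.png

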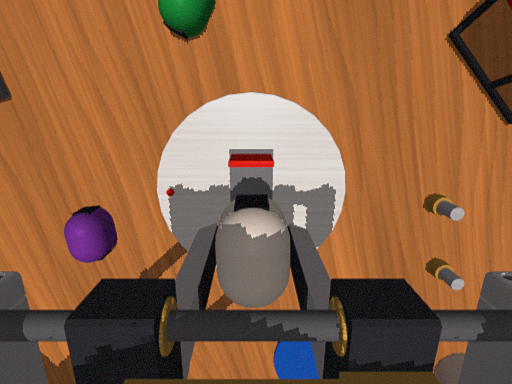

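The antenna is held upright between the fingers at (253,255), with its black end cap facing the camera. The mat is at about (540,55). I'll carry it there and turn it 75° so its length lies along x.

```bash

python3 -m creep '[{"x":2,"y":-15,"z":0,"rx":0,"ry":0,"rz":-5,"claw":0.3},{"x":5,"y":-40,"z":0,"rx":0,"ry":0,"rz":-12,"claw":0.3},{"x":8,"y":-70,"z":0,"rx":0,"ry":0,"rz":-19,"claw":0.3},{"x":11,"y":-100,"z":0,"rx":0,"ry":0,"rz":-26,"claw":0.3},{"x":14,"y":-130,"z":0,"rx":0,"ry":0,"rz":-33,"claw":0.3},{"x":17,"y":-160,"z":0,"rx":0,"ry":0,"rz":-40,"claw":0.3},{"x":20,"y":-190,"z":0,"rx":0,"ry":0,"rz":-47,"claw":0.3},{"x":23,"y":-218,"z":0,"rx":0,"ry":0,"rz":-54,"claw":0.3}]'
python3 -m creep '[{"x":3,"y":-25,"z":-8,"rx":0,"ry":0,"rz":-7,"claw":0.3},{"x":6,"y":-47,"z":-25,"rx":0,"ry":0,"rz":-14,"claw":0.3},{"x":8,"y":-60,"z":-45,"rx":0,"ry":0,"rz":-19,"claw":0.3},{"x":8,"y":-66,"z":-65,"rx":0,"ry":0,"rz":-21,"claw":0.3},{"x":8,"y":-66,"z":-85,"rx":0,"ry":0,"rz":-21,"claw":0.3},{"x":8,"y":-66,"z":-105,"rx":0,"ry":0,"rz":-21,"claw":0.3},{"x":8,"y":-66,"z":-122,"rx":0,"ry":0,"rz":-21,"claw":0.3},{"x":8,"y":-66,"z":-130,"rx":0,"ry":0,"rz":-21,"claw":0.3}]'
python3 -m creep '[{"x":0,"y":0,"z":-6,"rx":0,"ry":0,"rz":0,"claw":0.3},{"x":0,"y":0,"z":-12,"rx":0,"ry":0,"rz":0,"claw":0.3},{"x":0,"y":0,"z":-16,"rx":0,"ry":0,"rz":0,"claw":0.3},{"x":0,"y":0,"z":-19,"rx":0,"ry":0,"rz":0,"claw":0.3},{"x":0,"y":0,"z":-21,"rx":0,"ry":0,"rz":0,"claw":0.3},{"x":0,"y":0,"z":-22,"rx":0,"ry":0,"rz":0,"claw":0.3},{"x":0,"y":0,"z":-22,"rx":0,"ry":0,"rz":0,"claw":0.3}]'
```

```text
time_s: 5.67
ee_pos: [530.2, 119.7, 163.0]
eef_rot: [-3.141, 0.003, 0.363]
contact_force: [0.8, 0.3, -1.8]
gripper_width: 0.469
finger_force: 15.9
time_s: 6.33
ee_pos: [536.5, 55.3, 31.1]
eef_rot: [-3.142, 0.007, 0.003]
contact_force: [-0.4, -0.4, -2.2]
gripper_width: 0.469
finger_force: 15.9
time_s: 6.92
ee_pos: [539.6, 55.5, 12.7]
eef_rot: [3.141, -0.001, 0.003]
contact_force: [-1.4, 0.6, -2.1]
gripper_width: 0.468
finger_force: 15.9
```

```bash

python3 -m creep '[{"x":0,"y":0,"z":-1,"rx":0,"ry":0,"rz":0,"claw":0.3},{"x":0,"y":0,"z":-2,"rx":0,"ry":0,"rz":0,"claw":0.3},{"x":0,"y":0,"z":-3,"rx":0,"ry":0,"rz":0,"claw":0.3},{"x":0,"y":0,"z":-4,"rx":0,"ry":0,"rz":0,"claw":0.3},{"x":0,"y":0,"z":-4,"rx":0,"ry":0,"rz":0,"claw":0.3},{"x":0,"y":0,"z":-4,"rx":0,"ry":0,"rz":0,"claw":0.3}]'
python3 -m creep '[{"x":0,"y":0,"z":-0.5,"rx":0,"ry":0,"rz":0,"claw":0.3},{"x":0,"y":0,"z":-1,"rx":0,"ry":0,"rz":0,"claw":0.3},{"x":0,"y":0,"z":-1,"rx":0,"ry":0,"rz":0,"claw":0.3},{"x":0,"y":0,"z":-1,"rx":0,"ry":0,"rz":0,"claw":0.3}]'
python3 -m creep '[{"x":0,"y":0,"z":-0.5,"rx":0,"ry":0,"rz":0,"claw":0.3},{"x":0,"y":0,"z":-1,"rx":0,"ry":0,"rz":0,"claw":0.3},{"x":0,"y":0,"z":-1,"rx":0,"ry":0,"rz":0,"claw":0.3},{"x":0,"y":0,"z":-1,"rx":0,"ry":0,"rz":0,"claw":0.3}]'
```

```text
time_s: 7.42
ee_pos: [539.4, 55.5, 8.4]
eef_rot: [3.142, 0.0, 0.003]
contact_force: [-1.3, -0.6, -2.1]
gripper_width: 0.472
finger_force: 15.9
time_s: 7.75
ee_pos: [539.4, 55.5, 7.5]
eef_rot: [3.141, 0.0, 0.003]
contact_force: [0.4, 0.1, -2.7]
gripper_width: 0.47
finger_force: 15.9
time_s: 8.08
ee_pos: [539.5, 55.5, 6.7]
eef_rot: [3.142, -0.0, 0.003]
contact_force: [-0.3, -0.2, 0.4]
gripper_width: 0.469
finger_force: 15.9
```

Contact is felt, so I'll release, pause and go up.

```bash

python3 -m creep '[{"x":0,"y":0,"z":0,"rx":0,"ry":0,"rz":0,"claw":0.52},{"x":0,"y":0,"z":0,"rx":0,"ry":0,"rz":0,"claw":0.6},{"x":0,"y":0,"z":0,"rx":0,"ry":0,"rz":0,"claw":0.75},{"x":0,"y":0,"z":0,"rx":0,"ry":0,"rz":0,"claw":0.9},{"x":0,"y":0,"z":0,"rx":0,"ry":0,"rz":0,"claw":1},{"x":0,"y":0,"z":0,"rx":0,"ry":0,"rz":0,"claw":1},{"x":0,"y":0,"z":0,"rx":0,"ry":0,"rz":0,"claw":1},{"x":0,"y":0,"z":10,"rx":0,"ry":0,"rz":0,"claw":1}]'
python3 -m creep '[{"x":0,"y":0,"z":30,"rx":0,"ry":0,"rz":0,"claw":1},{"x":0,"y":0,"z":60,"rx":0,"ry":0,"rz":0,"claw":1},{"x":0,"y":0,"z":90,"rx":0,"ry":0,"rz":0,"claw":1},{"x":0,"y":0,"z":120,"rx":0,"ry":0,"rz":0,"claw":1},{"x":0,"y":0,"z":145,"rx":0,"ry":0,"rz":0,"claw":1},{"x":0,"y":0,"z":150,"rx":0,"ry":0,"rz":0,"claw":1},{"x":0,"y":0,"z":150,"rx":0,"ry":0,"rz":0,"claw":1},{"x":0,"y":0,"z":150,"rx":0,"ry":0,"rz":0,"claw":1}]'
python3 - <<'E'
from h import *
import pickle
o=readout.get_obs(); pickle.dump(cam("wrist",o),open("w4.pkl","wb")); w=snapshot("wrist")[:,:,::-1].copy(); cv2.imwrite("pics/w4.png",w); print(o["ee_pos"],o["eef_rot"])
E
```

```text
time_s: 8.75
ee_pos: [537.8, 55.5, 15.3]
eef_rot: [3.142, 0.004, 0.003]
contact_force: [0.4, -0.1, 0.1]
gripper_width: 0.974
finger_force: 0.0
time_s: 9.42
ee_pos: [538.8, 55.5, 166.2]
eef_rot: [3.141, 0.001, 0.003]
contact_force: [0.5, 0.0, 1.1]
gripper_width: 1.003
finger_force: 0.0
[538.77948572  55.48354864 166.15066752] [3.14148271e+00 6.19596881e-04 3.01137980e-03]
```

View pics/w4.png

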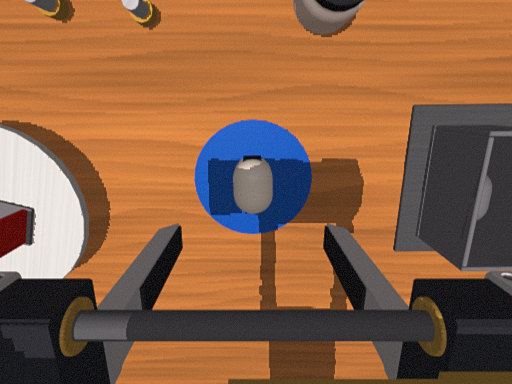

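The antenna stands upright on the mat at (252,185) with its length along the image vertical. Next I turn the gripper 90° and locate it again.

```bash

python3 -m creep '[{"x":0,"y":0,"z":0,"rx":0,"ry":0,"rz":7,"claw":1},{"x":0,"y":0,"z":0,"rx":0,"ry":0,"rz":14,"claw":1},{"x":0,"y":0,"z":0,"rx":0,"ry":0,"rz":21,"claw":1},{"x":0,"y":0,"z":0,"rx":0,"ry":0,"rz":28,"claw":1},{"x":0,"y":0,"z":0,"rx":0,"ry":0,"rz":35,"claw":1},{"x":0,"y":0,"z":0,"rx":0,"ry":0,"rz":42,"claw":1},{"x":0,"y":0,"z":0,"rx":0,"ry":0,"rz":49,"claw":1},{"x":0,"y":0,"z":0,"rx":0,"ry":0,"rz":56,"claw":1}]'
python3 -m creep '[{"x":0,"y":0,"z":0,"rx":0,"ry":0,"rz":7,"claw":1},{"x":0,"y":0,"z":0,"rx":0,"ry":0,"rz":14,"claw":1},{"x":0,"y":0,"z":0,"rx":0,"ry":0,"rz":21,"claw":1},{"x":0,"y":0,"z":0,"rx":0,"ry":0,"rz":28,"claw":1},{"x":0,"y":0,"z":0,"rx":0,"ry":0,"rz":33.8,"claw":1},{"x":0,"y":0,"z":0,"rx":0,"ry":0,"rz":33.8,"claw":1},{"x":0,"y":0,"z":0,"rx":0,"ry":0,"rz":33.8,"claw":1},{"x":0,"y":0,"z":0,"rx":0,"ry":0,"rz":33.8,"claw":1}]'
python3 - <<'E'
from h import *
import pickle
np.set_printoptions(precision=1,suppress=True)
o=readout.get_obs(); c5=cam("wrist",o); w=snapshot("wrist")[:,:,::-1].copy(); cv2.imwrite("pics/w5.png",w); print(o["ee_pos"],o["eef_rot"])
c4=pickle.load(open("w4.pkl","rb")); w4=cv2.imread("pics/w4.png")
P=[]
for c,i in((c4,w4),(c5,w)):
    m=blobs(i,[105,100,20],[130,255,255],300)[0]; e=cv2.fitEllipse(cv2.convexHull(m)); print("mat",plane(c,e[0],4),e[1])
    m=[b for b in blobs(i,[0,0,70],[180,60,255],200) if np.hypot(*(cen(b)-e[0]))<30]
    for b in m[:1]: print("dome",cen(b),cv2.minAreaRect(b),plane(c,cen(b),35)); P.append(cen(b))
print(tri(c4,P[0],c5,P[1]))
cv2.imwrite("pics/w5c.png",w)
E
```

```text
time_s: 10.13
ee_pos: [537.9, 55.5, 164.2]
eef_rot: [-3.138, 0.002, 0.986]
contact_force: [0.5, -0.4, 0.1]
gripper_width: 1.0
finger_force: 0.0
time_s: 10.8
ee_pos: [538.8, 55.5, 165.4]
eef_rot: [-3.139, -0.0, 1.568]
contact_force: [-0.1, 0.0, -0.2]
gripper_width: 1.002
finger_force: 0.0
[538.8  55.5 165.4] [-3.1 -0.   1.6]
mat [543.   54.7   4. ] (113.49766540527344, 116.65558624267578)
dome [252.6 185.1] ((252.5, 185.0), (39.0, 54.0), 0.0) [540.3  54.9  35. ]
mat [539.3  58.5   4. ] (113.83330535888672, 117.04905700683594)
dome [251.2 183.2] ((251.5, 183.0), (42.0, 55.0), 90.0) [537.8  58.2  35. ]
[537.5  55.1  23.6]
```

View pics/w5.png

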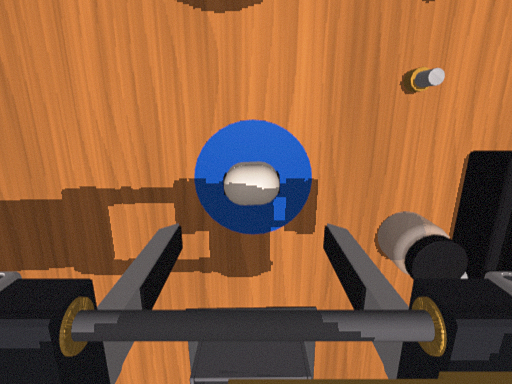

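The antenna is at (251,184), centred between the fingers, its ends left and right; the jar is clear. I'll descend and grip the black ends.

```bash

python3 -m creep '[{"x":0,"y":0,"z":-30,"rx":0,"ry":0,"rz":0,"claw":1},{"x":0,"y":0,"z":-60,"rx":0,"ry":0,"rz":0,"claw":1},{"x":0,"y":0,"z":-90,"rx":0,"ry":0,"rz":0,"claw":1},{"x":0,"y":0,"z":-115,"rx":0,"ry":0,"rz":0,"claw":1},{"x":0,"y":0,"z":-135,"rx":0,"ry":0,"rz":0,"claw":1},{"x":0,"y":0,"z":-148,"rx":0,"ry":0,"rz":0,"claw":1},{"x":0,"y":0,"z":-156,"rx":0,"ry":0,"rz":0,"claw":1},{"x":0,"y":0,"z":-158,"rx":0,"ry":0,"rz":0,"claw":1}]' 16
python3 -m creep '[{"x":0,"y":0,"z":-1,"rx":0,"ry":0,"rz":0,"claw":0.9},{"x":0,"y":0,"z":-1,"rx":0,"ry":0,"rz":0,"claw":0.8},{"x":0,"y":0,"z":-1,"rx":0,"ry":0,"rz":0,"claw":0.73},{"x":0,"y":0,"z":-1,"rx":0,"ry":0,"rz":0,"claw":0.68},{"x":0,"y":0,"z":-1,"rx":0,"ry":0,"rz":0,"claw":0.64},{"x":0,"y":0,"z":-1,"rx":0,"ry":0,"rz":0,"claw":0.6},{"x":0,"y":0,"z":-1,"rx":0,"ry":0,"rz":0,"claw":0.5},{"x":0,"y":0,"z":-1,"rx":0,"ry":0,"rz":0,"claw":0.5}]'
python3 -m creep '[{"x":0,"y":0,"z":-1,"rx":0,"ry":0,"rz":0,"claw":0.5},{"x":0,"y":0,"z":-1,"rx":0,"ry":0,"rz":0,"claw":0.5}]'
```

```text
time_s: 11.52
ee_pos: [538.3, 55.5, 7.0]
eef_rot: [-3.139, -0.0, 1.569]
contact_force: [-1.2, 0.5, 0.5]
gripper_width: 0.999
finger_force: 0.0
time_s: 12.18
ee_pos: [538.9, 55.5, 8.1]
eef_rot: [-3.141, -0.0, 1.57]
contact_force: [-2.3, 0.4, 5.5]
gripper_width: 0.659
finger_force: 16.0
time_s: 12.35
ee_pos: [539.0, 55.5, 8.1]
eef_rot: [-3.141, 0.0, 1.57]
contact_force: [-4.3, -0.3, 13.8]
gripper_width: 0.66
finger_force: 16.0
```

Gripped (width 62 mm), pressing slightly, so I'll lift, then estimate the yellow bin from the top and scene views.

```bash

python3 -m creep '[{"x":0,"y":0,"z":2,"rx":0,"ry":0,"rz":0,"claw":0.5},{"x":0,"y":0,"z":5,"rx":0,"ry":0,"rz":0,"claw":0.5},{"x":0,"y":0,"z":15,"rx":0,"ry":0,"rz":0,"claw":0.5},{"x":0,"y":0,"z":40,"rx":0,"ry":0,"rz":0,"claw":0.5},{"x":0,"y":0,"z":70,"rx":0,"ry":0,"rz":0,"claw":0.5},{"x":0,"y":0,"z":100,"rx":0,"ry":0,"rz":0,"claw":0.5},{"x":0,"y":0,"z":130,"rx":0,"ry":0,"rz":0,"claw":0.5},{"x":0,"y":0,"z":160,"rx":0,"ry":0,"rz":0,"claw":0.5}]' 20
python3 - <<'E'
from h import *
np.set_printoptions(precision=1,suppress=True)
I={n:cv2.imread(f"pics/raw_{n}.png") for n in("scene","top")}
c=cam("top")
b=blobs(I["top"],[20,80,40],[35,255,255],300)[0]
h=cv2.approxPolyDP(cv2.convexHull(b),3,True)[:,0]; print(h.tolist())
for p in h: print(p,plane(c,p,91)[:2],plane(c,p,11)[:2])
c2=cam("scene");bs=blobs(I["scene"],[18,60,40],[36,255,255],30)
h=cv2.approxPolyDP(cv2.convexHull(np.vstack([x for x in bs if cen(x)[0]<120])),2,True)[:,0]
for p in h: print(p,plane(c2,p,91)[:2])
E
```

```text
time_s: 13.02
ee_pos: [539.1, 55.5, 168.2]
eef_rot: [3.141, -0.0, 1.57]
contact_force: [0.2, 0.3, -2.0]
gripper_width: 0.661
finger_force: 19.9
[[430, 168], [433, 214], [400, 216], [398, 174], [409, 168]]
[430 168] [ 604.9 -406.4] [ 619.6 -444.3]
[433 214] [ 472.2 -406.8] [ 477.1 -444.6]
[400 216] [ 467.6 -312.8] [ 472.1 -343.7]
[398 174] [ 588.5 -313.5] [ 602.  -344.5]
[409 168] [ 605.7 -346.1] [ 620.4 -379.4]
[ 99 187] [ 475.6 -349.2]
[107 205] [ 557.7 -316.7]
[103 237] [ 679.1 -314.5]
[ 79 240] [ 679.8 -377.2]
[ 72 222] [ 610.2 -406.8]
[ 78 189] [ 474.7 -411.4]
```

Bin ≈ (540,-377), axis along world x. I'll move above it and look.

```bash

python3 -m creep '[{"x":0,"y":-15,"z":10,"rx":0,"ry":0,"rz":0,"claw":0.5},{"x":0,"y":-45,"z":20,"rx":0,"ry":0,"rz":0,"claw":0.5},{"x":0,"y":-83,"z":30,"rx":0,"ry":0,"rz":0,"claw":0.5},{"x":0,"y":-123,"z":30,"rx":0,"ry":0,"rz":0,"claw":0.5},{"x":0,"y":-163,"z":30,"rx":0,"ry":0,"rz":0,"claw":0.5},{"x":0,"y":-203,"z":30,"rx":0,"ry":0,"rz":0,"claw":0.5},{"x":0,"y":-243,"z":30,"rx":0,"ry":0,"rz":0,"claw":0.5},{"x":0,"y":-283,"z":30,"rx":0,"ry":0,"rz":0,"claw":0.5}]'
python3 -m creep '[{"x":0,"y":-40,"z":0,"rx":0,"ry":0,"rz":0,"claw":0.5},{"x":0,"y":-80,"z":0,"rx":0,"ry":0,"rz":0,"claw":0.5},{"x":0,"y":-115,"z":0,"rx":0,"ry":0,"rz":0,"claw":0.5},{"x":0,"y":-138,"z":0,"rx":0,"ry":0,"rz":0,"claw":0.5},{"x":0,"y":-149,"z":0,"rx":0,"ry":0,"rz":0,"claw":0.5},{"x":0,"y":-149,"z":0,"rx":0,"ry":0,"rz":0,"claw":0.5},{"x":0,"y":-149,"z":0,"rx":0,"ry":0,"rz":0,"claw":0.5},{"x":0,"y":-149,"z":0,"rx":0,"ry":0,"rz":0,"claw":0.5}]'
python3 - <<'E'
from h import *
import pickle
np.set_printoptions(precision=1,suppress=True)
o=readout.get_obs(); c=cam("wrist",o); pickle.dump(c,open("w6.pkl","wb")); w=snapshot("wrist")[:,:,::-1].copy(); cv2.imwrite("pics/w6.png",w); print(o["ee_pos"],o["eef_rot"])
bs=blobs(w,[20,80,30],[35,255,255],200)
for b in bs:
    h=cv2.approxPolyDP(cv2.convexHull(b),3,True)[:,0]
    print(cv2.contourArea(b),[(p.tolist(),plane(c,p,91)[:2].round(1).tolist()) for p in h])
E
```

```text
time_s: 13.68
ee_pos: [539.0, -229.4, 196.8]
eef_rot: [3.141, 0.0, 1.57]
contact_force: [1.8, 0.2, -2.0]
gripper_width: 0.657
finger_force: 19.9
time_s: 14.35
ee_pos: [539.4, -374.5, 196.5]
eef_rot: [-3.141, -0.002, 1.571]
contact_force: [1.0, 0.7, -2.2]
gripper_width: 0.659
finger_force: 19.9
[ 539.4 -374.5  196.5] [-3.1 -0.   1.6]
7621.5 [([319, 165], [605.5, -346.8]), ([316, 224], [606.3, -409.1]), ([188, 225], [472.8, -410.2]), ([184, 167], [472.6, -348.8]), ([198, 154], [487.0, -336.0]), ([306, 153], [592.1, -335.0])]
```

View pics/w6.png

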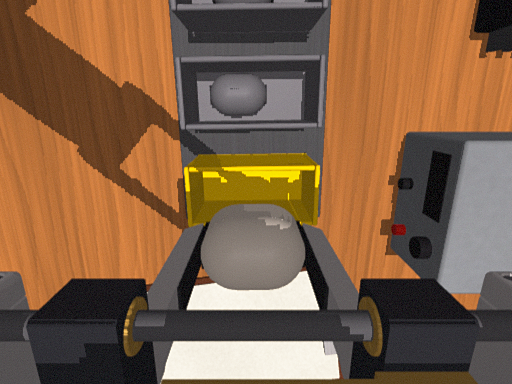

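The yellow bin's rim spans (184..319,165..225), below the held antenna. My mat readings show a ~3.7 mm forward bias in the wrist camera and none sideways. I'll turn 90° at this height to measure the bin's y sideways.

```bash

python3 -m creep '[{"x":0,"y":0,"z":0,"rx":0,"ry":0,"rz":-7,"claw":0.5},{"x":-5,"y":0,"z":0,"rx":0,"ry":0,"rz":-14,"claw":0.5},{"x":-10,"y":0,"z":0,"rx":0,"ry":0,"rz":-21,"claw":0.5},{"x":-15,"y":0,"z":0,"rx":0,"ry":0,"rz":-28,"claw":0.5},{"x":-20,"y":0,"z":0,"rx":0,"ry":0,"rz":-35,"claw":0.5},{"x":-25,"y":0,"z":0,"rx":0,"ry":0,"rz":-42,"claw":0.5},{"x":-30,"y":0,"z":0,"rx":0,"ry":0,"rz":-49,"claw":0.5},{"x":-35,"y":0,"z":0,"rx":0,"ry":0,"rz":-56,"claw":0.5}]'
python3 -m creep '[{"x":-5,"y":0,"z":0,"rx":0,"ry":0,"rz":-7,"claw":0.5},{"x":-5,"y":0,"z":0,"rx":0,"ry":0,"rz":-14,"claw":0.5},{"x":-5,"y":0,"z":0,"rx":0,"ry":0,"rz":-21,"claw":0.5},{"x":-5,"y":0,"z":0,"rx":0,"ry":0,"rz":-28,"claw":0.5},{"x":-5,"y":0,"z":0,"rx":0,"ry":0,"rz":-34,"claw":0.5},{"x":-5,"y":0,"z":0,"rx":0,"ry":0,"rz":-34,"claw":0.5},{"x":-5,"y":0,"z":0,"rx":0,"ry":0,"rz":-34,"claw":0.5},{"x":-5,"y":0,"z":0,"rx":0,"ry":0,"rz":-34,"claw":0.5}]'
python3 - <<'E'
from h import *
import pickle
np.set_printoptions(precision=1,suppress=True)
o=readout.get_obs(); c=cam("wrist",o); pickle.dump(c,open("w7.pkl","wb")); w=snapshot("wrist")[:,:,::-1].copy(); cv2.imwrite("pics/w7.png",w); print(o["ee_pos"],o["eef_rot"])
bs=blobs(w,[20,80,30],[35,255,255],200)
for b in bs:
    h=cv2.approxPolyDP(cv2.convexHull(b),2,True)[:,0]
    print(cv2.contourArea(b),[(p.tolist(),plane(c,p,91)[:2].round(1).tolist(),plane(c,p,11)[:2].round(1).tolist()) for p in h])
E
```

```text
time_s: 15.07
ee_pos: [504.5, -374.4, 197.0]
eef_rot: [-3.142, -0.0, 0.589]
contact_force: [0.6, -1.5, -0.9]
gripper_width: 0.659
finger_force: 19.9
time_s: 15.73
ee_pos: [499.6, -375.5, 196.8]
eef_rot: [3.142, -0.0, 0.003]
contact_force: [1.0, -0.0, -1.1]
gripper_width: 0.661
finger_force: 19.9
[ 499.6 -375.5  196.8] [ 3.1 -0.   0. ]
8113.5 [([290, 80], [606.6, -409.8], [613.5, -419.3]), ([288, 209], [482.5, -412.5], [454.7, -422.8]), ([226, 206], [485.6, -348.8], [458.7, -341.3]), ([222, 80], [606.5, -347.9], [613.3, -340.2])]
```

View pics/w7.png

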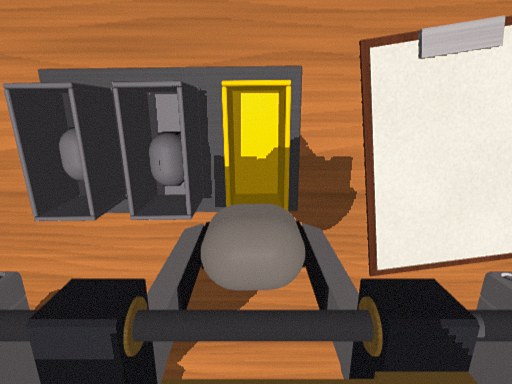

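The bin opening is at u 222–290, lateral centre y ≈ -379.5, axis turned about +0.6°. I'll turn back and descend to just above the rim.

```bash

python3 -m creep '[{"x":5,"y":-4,"z":0,"rx":0,"ry":0,"rz":7,"claw":0.5},{"x":10,"y":-4,"z":0,"rx":0,"ry":0,"rz":14,"claw":0.5},{"x":15,"y":-4,"z":0,"rx":0,"ry":0,"rz":21,"claw":0.5},{"x":20,"y":-4,"z":0,"rx":0,"ry":0,"rz":28,"claw":0.5},{"x":25,"y":-4,"z":0,"rx":0,"ry":0,"rz":35,"claw":0.5},{"x":30,"y":-4,"z":0,"rx":0,"ry":0,"rz":42,"claw":0.5},{"x":35,"y":-4,"z":0,"rx":0,"ry":0,"rz":49,"claw":0.5},{"x":40,"y":-4,"z":0,"rx":0,"ry":0,"rz":56,"claw":0.5}]'
python3 -m creep '[{"x":0,"y":0,"z":0,"rx":0,"ry":0,"rz":7,"claw":0.5},{"x":0,"y":0,"z":0,"rx":0,"ry":0,"rz":14,"claw":0.5},{"x":0,"y":0,"z":0,"rx":0,"ry":0,"rz":21,"claw":0.5},{"x":0,"y":0,"z":0,"rx":0,"ry":0,"rz":28,"claw":0.5},{"x":0,"y":0,"z":-20,"rx":0,"ry":0,"rz":34.4,"claw":0.5},{"x":0,"y":0,"z":-45,"rx":0,"ry":0,"rz":34.4,"claw":0.5},{"x":0,"y":0,"z":-65,"rx":0,"ry":0,"rz":34.4,"claw":0.5},{"x":0,"y":0,"z":-78,"rx":0,"ry":0,"rz":34.4,"claw":0.5}]'
python3 -m creep '[{"x":0,"y":0,"z":-8,"rx":0,"ry":0,"rz":0,"claw":0.5},{"x":0,"y":0,"z":-13,"rx":0,"ry":0,"rz":0,"claw":0.5},{"x":0,"y":0,"z":-14,"rx":0,"ry":0,"rz":0,"claw":0.5},{"x":0,"y":0,"z":-14,"rx":0,"ry":0,"rz":0,"claw":0.5}]'
python3 - <<'E'
from h import *
o=readout.get_obs(); w=snapshot("wrist")[:,:,::-1].copy(); s=snapshot("top")[:,:,::-1]
cv2.imwrite("pics/w8.png",w); print(o["ee_pos"],o["eef_rot"],o["contact_force"])
a=cv2.resize(w[120:320,150:350],(400,400),interpolation=cv2.INTER_CUBIC);b=cv2.resize(s[140:240,370:470],(400,400),interpolation=cv2.INTER_CUBIC)
cv2.imwrite("pics/c8.png",np.hstack([a,b]))
E
```

```text
time_s: 16.45
ee_pos: [539.6, -380.3, 196.4]
eef_rot: [-3.141, -0.0, 0.985]
contact_force: [-0.9, 0.2, -1.8]
gripper_width: 0.659
finger_force: 19.9
time_s: 17.12
ee_pos: [538.4, -379.5, 116.2]
eef_rot: [-3.139, -0.002, 1.579]
contact_force: [-0.5, -0.1, -2.0]
gripper_width: 0.66
finger_force: 19.9
time_s: 17.45
ee_pos: [539.7, -380.8, 104.9]
eef_rot: [3.141, 0.001, 1.578]
contact_force: [0.8, -0.3, -1.4]
gripper_width: 0.66
finger_force: 19.9
[ 539.74574321 -380.75004589  104.93166193] [3.14086718e+00 5.47267606e-04 1.57769339e+00] [ 0.77248041 -0.31049788 -1.44508462]
```

View pics/c8.png

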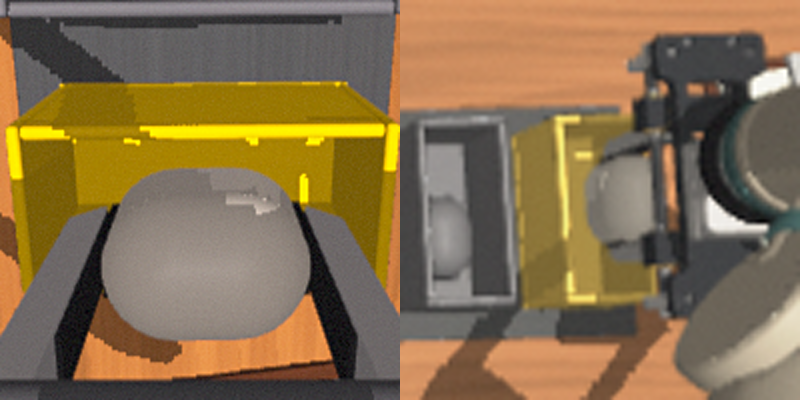

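Left: the held antenna is at (205,255) in the crop, with the yellow rim's far edge at row 130. Right: it is over the bin. I'll compute the y margin of that rim edge.

```bash
python3 - <<'E'
from h import *
c=cam("wrist");w=cv2.imread("pics/w8.png")
print(cam("wrist")[0][0,0], proj(c,readout.get_obs()["ee_pos"]))
h=cv2.cvtColor(w,cv2.COLOR_BGR2HSV)
for u in(175,200,235,260,290,320):
    col=h[170:205,u,2]; v=np.where(col>200)[0]+170; print(u,v, [plane(c,(u,x),91)[1].round(1) for x in (v.min()-.5,v.max()+.5)] if len(v) else "")
g=cv2.cvtColor(w,cv2.COLOR_BGR2HSV)
for n in(196,290): pass
# side walls' outer and inner edges (x)
r=h[189,:,:]; m=np.where((r[:,0]>20)&(r[:,0]<35)&(r[:,2]>200))[0]; print(m)
# TCP tips: finger bottom in image
E
```

```text
294.22600375474633 [251.50983578 235.37814305]
175 [183 184 185 186 187 188 189] [np.float64(-348.8), np.float64(-353.7)]
200 [] 
235 [183 184 185 186 187 188] [np.float64(-348.5), np.float64(-352.8)]
260 [182 183 184 185 186 187 188 189] [np.float64(-347.7), np.float64(-353.4)]
290 [182 183 184 185 186 187 188] [np.float64(-347.6), np.float64(-352.5)]
320 [182 183 184 185 186 187 188] [np.float64(-347.5), np.float64(-352.4)]
[153 154 155 156 157 158 161 162 163 164 165 166 167 168 169 170 171 172
 173 174 175 176 177 178 179 180 181 182 183 184 187 212 213 214 215 236
 237 238 239 240 241 242 243 244 245 246 247 248 249 250 251 252 253 254
 255 256 257 258 259 260 261 262 263 264 265 266 267 268 272 273 274 275
 276 277 278 304 305 306 307 308 309 310 311 343 344 345 346 347 348 349]
```

Bin centre is ≈ -380 to -382, and the TCP is at -380.8, which is good. I'll lower gently.

```bash

python3 -m creep '[{"x":0,"y":0,"z":-3,"rx":0,"ry":0,"rz":0,"claw":0.5},{"x":0,"y":0,"z":-7,"rx":0,"ry":0,"rz":0,"claw":0.5},{"x":0,"y":0,"z":-11,"rx":0,"ry":0,"rz":0,"claw":0.5},{"x":0,"y":0,"z":-15,"rx":0,"ry":0,"rz":0,"claw":0.5},{"x":0,"y":0,"z":-19,"rx":0,"ry":0,"rz":0,"claw":0.5},{"x":0,"y":0,"z":-23,"rx":0,"ry":0,"rz":0,"claw":0.5},{"x":0,"y":0,"z":-26,"rx":0,"ry":0,"rz":0,"claw":0.5},{"x":0,"y":0,"z":-26,"rx":0,"ry":0,"rz":0,"claw":0.5}]'
```

```text
time_s: 18.22
ee_pos: [538.9, -380.1, 77.4]
eef_rot: [-3.14, -0.001, 1.577]
contact_force: [0.0, 0.6, -2.9]
gripper_width: 0.658
finger_force: 19.9
```

No contact, so I'll continue.

```bash

python3 -m creep '[{"x":0,"y":0,"z":-5,"rx":0,"ry":0,"rz":0,"claw":0.5},{"x":0,"y":0,"z":-10,"rx":0,"ry":0,"rz":0,"claw":0.5},{"x":0,"y":0,"z":-15,"rx":0,"ry":0,"rz":0,"claw":0.5},{"x":0,"y":0,"z":-20,"rx":0,"ry":0,"rz":0,"claw":0.5},{"x":0,"y":0,"z":-25,"rx":0,"ry":0,"rz":0,"claw":0.5},{"x":0,"y":0,"z":-30,"rx":0,"ry":0,"rz":0,"claw":0.5},{"x":0,"y":0,"z":-35,"rx":0,"ry":0,"rz":0,"claw":0.5},{"x":0,"y":0,"z":-38,"rx":0,"ry":0,"rz":0,"claw":0.5}]'
python3 -m creep '[{"x":0,"y":0,"z":-4,"rx":0,"ry":0,"rz":0,"claw":0.5},{"x":0,"y":0,"z":-8,"rx":0,"ry":0,"rz":0,"claw":0.5},{"x":0,"y":0,"z":-12,"rx":0,"ry":0,"rz":0,"claw":0.5},{"x":0,"y":0,"z":-15,"rx":0,"ry":0,"rz":0,"claw":0.5},{"x":0,"y":0,"z":-18,"rx":0,"ry":0,"rz":0,"claw":0.5},{"x":0,"y":0,"z":-19,"rx":0,"ry":0,"rz":0,"claw":0.5},{"x":0,"y":0,"z":-19,"rx":0,"ry":0,"rz":0,"claw":0.5}]'
```

```text
time_s: 18.88
ee_pos: [539.1, -380.3, 39.6]
eef_rot: [-3.141, -0.001, 1.577]
contact_force: [0.2, 0.4, -2.1]
gripper_width: 0.656
finger_force: 19.9
time_s: 19.47
ee_pos: [539.2, -380.4, 21.1]
eef_rot: [-3.141, -0.0, 1.577]
contact_force: [0.2, 0.7, -2.3]
gripper_width: 0.662
finger_force: 19.9
```

```bash

python3 -m creep '[{"x":0,"y":0,"z":-1,"rx":0,"ry":0,"rz":0,"claw":0.5},{"x":0,"y":0,"z":-2,"rx":0,"ry":0,"rz":0,"claw":0.5},{"x":0,"y":0,"z":-3,"rx":0,"ry":0,"rz":0,"claw":0.5},{"x":0,"y":0,"z":-4,"rx":0,"ry":0,"rz":0,"claw":0.5},{"x":0,"y":0,"z":-4,"rx":0,"ry":0,"rz":0,"claw":0.5},{"x":0,"y":0,"z":-4,"rx":0,"ry":0,"rz":0,"claw":0.5}]'
python3 -m creep '[{"x":0,"y":0,"z":-0.5,"rx":0,"ry":0,"rz":0,"claw":0.5},{"x":0,"y":0,"z":-1,"rx":0,"ry":0,"rz":0,"claw":0.5},{"x":0,"y":0,"z":-1,"rx":0,"ry":0,"rz":0,"claw":0.5},{"x":0,"y":0,"z":-1,"rx":0,"ry":0,"rz":0,"claw":0.5}]'
```

```text
time_s: 19.97
ee_pos: [539.4, -380.5, 17.4]
eef_rot: [3.142, -0.0, 1.577]
contact_force: [-0.2, -0.3, -2.0]
gripper_width: 0.659
finger_force: 19.9
time_s: 20.3
ee_pos: [539.4, -380.5, 16.5]
eef_rot: [3.142, -0.0, 1.577]
contact_force: [-0.6, -0.4, -1.8]
gripper_width: 0.657
finger_force: 19.9
```

```bash

python3 -m creep '[{"x":0,"y":0,"z":-0.5,"rx":0,"ry":0,"rz":0,"claw":0.5},{"x":0,"y":0,"z":-0.8,"rx":0,"ry":0,"rz":0,"claw":0.5},{"x":0,"y":0,"z":-0.8,"rx":0,"ry":0,"rz":0,"claw":0.5},{"x":0,"y":0,"z":-0.8,"rx":0,"ry":0,"rz":0,"claw":0.5}]'
python3 -m creep '[{"x":0,"y":0,"z":-0.4,"rx":0,"ry":0,"rz":0,"claw":0.5},{"x":0,"y":0,"z":-0.7,"rx":0,"ry":0,"rz":0,"claw":0.5},{"x":0,"y":0,"z":-0.7,"rx":0,"ry":0,"rz":0,"claw":0.5},{"x":0,"y":0,"z":-0.7,"rx":0,"ry":0,"rz":0,"claw":0.5}]'
```

```text
time_s: 20.63
ee_pos: [539.4, -380.5, 15.7]
eef_rot: [3.142, -0.0, 1.577]
contact_force: [-0.4, 0.9, -2.8]
gripper_width: 0.66
finger_force: 19.9
time_s: 20.97
ee_pos: [539.4, -380.6, 15.2]
eef_rot: [3.141, 0.0, 1.577]
contact_force: [0.4, -0.1, -1.7]
gripper_width: 0.656
finger_force: 19.9
```

```bash

python3 -m creep '[{"x":0,"y":0,"z":-0.4,"rx":0,"ry":0,"rz":0,"claw":0.5},{"x":0,"y":0,"z":-0.7,"rx":0,"ry":0,"rz":0,"claw":0.5},{"x":0,"y":0,"z":-0.7,"rx":0,"ry":0,"rz":0,"claw":0.5},{"x":0,"y":0,"z":-0.7,"rx":0,"ry":0,"rz":0,"claw":0.5}]'
```

```text
time_s: 21.3
ee_pos: [539.4, -380.6, 15.1]
eef_rot: [3.141, 0.0, 1.577]
contact_force: [-0.7, 0.6, 6.1]
gripper_width: 0.656
finger_force: 19.9
```

It is on the floor (6 N). I'll release with a small opening, rise and check.

```bash

python3 -m creep '[{"x":0,"y":0,"z":0.5,"rx":0,"ry":0,"rz":0,"claw":0.68},{"x":0,"y":0,"z":0.5,"rx":0,"ry":0,"rz":0,"claw":0.72},{"x":0,"y":0,"z":0.5,"rx":0,"ry":0,"rz":0,"claw":0.76},{"x":0,"y":0,"z":0.5,"rx":0,"ry":0,"rz":0,"claw":0.8},{"x":0,"y":0,"z":0.5,"rx":0,"ry":0,"rz":0,"claw":0.8},{"x":0,"y":0,"z":0.5,"rx":0,"ry":0,"rz":0,"claw":0.8},{"x":0,"y":0,"z":5,"rx":0,"ry":0,"rz":0,"claw":0.8},{"x":0,"y":0,"z":15,"rx":0,"ry":0,"rz":0,"claw":0.8}]'
python3 -m creep '[{"x":0,"y":0,"z":15,"rx":0,"ry":0,"rz":0,"claw":0.8},{"x":0,"y":0,"z":35,"rx":0,"ry":0,"rz":0,"claw":0.8},{"x":0,"y":0,"z":60,"rx":0,"ry":0,"rz":0,"claw":0.8},{"x":0,"y":0,"z":90,"rx":0,"ry":0,"rz":0,"claw":0.8},{"x":0,"y":0,"z":120,"rx":0,"ry":0,"rz":0,"claw":0.8},{"x":0,"y":0,"z":150,"rx":0,"ry":0,"rz":0,"claw":0.8},{"x":0,"y":0,"z":170,"rx":0,"ry":0,"rz":0,"claw":0.8},{"x":0,"y":0,"z":170,"rx":0,"ry":0,"rz":0,"claw":0.8}]'
python3 -m creep '[{"x":0,"y":-20,"z":20,"rx":0,"ry":0,"rz":0,"claw":0.8},{"x":0,"y":-45,"z":30,"rx":0,"ry":0,"rz":0,"claw":0.8},{"x":0,"y":-60,"z":30,"rx":0,"ry":0,"rz":0,"claw":0.8},{"x":0,"y":-60,"z":30,"rx":0,"ry":0,"rz":0,"claw":0.8},{"x":0,"y":-60,"z":30,"rx":0,"ry":0,"rz":0,"claw":0.8}]'
python3 - <<'E'
from h import *
w=snapshot("wrist")[:,:,::-1]; cv2.imwrite("pics/w9.png",w)
E
```

```text
time_s: 21.97
ee_pos: [538.5, -379.8, 28.4]
eef_rot: [-3.139, -0.002, 1.577]
contact_force: [-0.8, 0.0, 0.4]
gripper_width: 0.795
finger_force: 0.0
time_s: 22.63
ee_pos: [541.7, -382.5, 206.1]
eef_rot: [3.133, 0.008, 1.577]
contact_force: [0.9, -0.1, 0.5]
gripper_width: 0.796
finger_force: 0.0
time_s: 23.05
ee_pos: [538.6, -440.1, 227.3]
eef_rot: [-3.14, -0.003, 1.576]
contact_force: [0.3, 0.8, 0.9]
gripper_width: 0.796
finger_force: 0.0
```

View pics/w9.png

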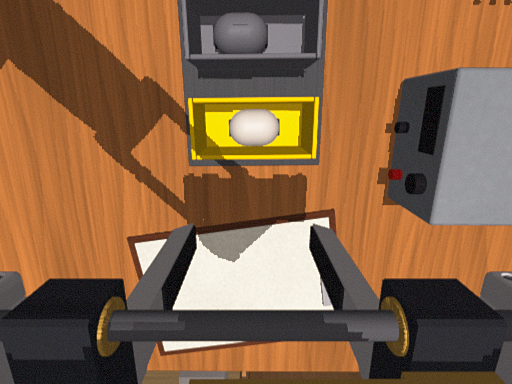

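The antenna stands upright in the middle of the yellow bin, at (254,127), and the gripper is clear. Handing in.

```bash
python3 -c "
from cell import ctrl
print(ctrl.sign_off())"
```

```text
the job is handed in; nothing more can be done
None
```

The antenna was set down and released on the blue mat, taken again by its black ends, and now stands upright on the floor of the yellow bin; the job is handed in at about 23 s, but sign-off returned no verdict.

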